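# Line up the reagent bottles by height on the bench rail

## Robot

A 7-joint arm with a two-finger parallel gripper is mounted at the origin on the work surface. World frame = base frame: x ahead of the robot, y to its left, z up, the work surface at z = 0. Lengths are in m, angles in rad, forces in N, time in s.
With the tool pointing down it reaches from about 0.425 to 0.875 m from the base axis. Payload 4.7 kg.
Tool frame: the origin (TCP) lies at the very end of the fingers, on their centre line; the grasp point (between the pads) lies 19 mm behind it; z points along the fingers, y is the line along which they close (so a half turn about z gives the same grasp; the last joint's range is limited). The gripper opens to 87 mm and grips with 3 to 60 N. Pads are 19 mm wide; open, the fingers measure 117 mm over their backs; the gripper's body (75 mm by 190 mm) begins 51 mm behind the grasp point.
Start: joints at [1.209, 0.321, -0.07, 1.45, 0.023, 1.371, -0.057], TCP at [0.239, -0.605, 0.223] pointing down, gripper open.
Joint ranges: [-2.86, 2.86], [-0.3, 2.09], [-1.38, 1.24], [0.06, 2.45], [-1.56, 4.7], [0.09, 2.05], [-2.69, 2.69]. Speed limits (rad/s): [2.57, 2.57, 3.14, 3.14, 3.14, 3.14, 3.14].

## Interface

Orientations are given as a rotation vector (axis times angle).
In Python, from bench import ctrl, imaging, ticket gives the robot as it stands.
- The arm moves only by the tool jog_arm, never from a script. Its argument "rows" is text: rows parted by semicolons, each of 7 numbers parted by spaces: the shift along the tool's x, y, z in cm, then the turn, a rotation vector about the tool's x, y, z in rad, then the closure, from -1 (fully open) to 1 (shut), so that 0 is half open. A call has 1 to 5 rows; each row shifts and turns the commanded pose from where the row before left it, along the tool's axes as they then stand; what a row does not reach is not made up. A row lasts 1/8 s, in which the tool goes at most 62.5 mm and 10.7 degrees, less where a joint would pass 70% of its speed; a pose out of reach is approached as far as the arm can. A call with a gripper value outside its range is refused whole. The fingers move at their own pace and stop on an object; "force" is the grip in N (left out, the last holds). Time passes only in rows, so rows that do not move let the fingers close. It gives the time, the measured TCP pose, the force, the opening and the grip force at its end, in the units of the state.
- ctrl.get_state(): the state, without advancing time (a new reading comes with each control period).
- imaging.get_image(name): name is "side" or "top" or "wrist"; returns a dict with "img" (480x640x3 uint8, blue, green, red), "vertical_fov" (degrees; the focal length in pixels is half the picture's height over the tangent of half this angle, whatever the lens; pixels are square), "cx", "cy" (the principal point, pixels), "origin" and "orientation" of the camera in the world. Camera axes: x right, y down, z forward; pixel columns grow to the right and rows downward; lengths in m; the calibration is good to about 2 mm. A picture is of the moment at which its call begins. There is no depth.
- ticket.close_job(): hands the job in; it is judged then, once.
The state is a dict: "time": time; "joint_positions": joint angles; "qd": joint speeds; "joint_torque": joint torques, N m; "position": TCP position; "tool_rot": TCP orientation; "ft_force": force on the tool from outside, world axes, zero at the start; "torque": the same for the moment, N m; "grip_width": opening from 0.0 (shut) to 1.0 (fully open); "grip_force": force on a finger pad.
Only numpy, scipy, OpenCV 4.12 (cv2) and the standard library are available. Lean on these libraries where they do the work, as an engineer would, in place of code of your own. Each camera call takes 0.05 s, during which the arm holds its last target. There are 200 camera calls.

## Task

Stand the four brown bottles in a row on the low rail, one centred on the dot of each yellow tape mark, in order of height: the tallest on the mark next to the green end block, then each shorter one in turn, down to the shortest at the grey end. Do not tip any bottle over on the way, and leave them all standing upright and still, let go.

Things in the scene. Friction and masses are not known exactly. Their poses are not given: they have to be found in the camera images.
- bottle_blue: Loose upright rigid brown bottle, shortest of four, blue screw cap, pale paper band: 70 mm tall, body 34 mm across; cap 22 mm across, 20 mm high, at the very top; then an 11 mm neck 18 mm across; the sloping shoulder starts 31 mm below the top. Origin: centre of underside, z up. Lifts by the cap. Starts in any of four places on the robot's side of the rail.
- bottle_white: Loose upright rigid brown bottle, second shortest of four, white screw cap, pale paper band: 92 mm tall, body 42 mm across; cap 26 mm across, 20 mm high, at the very top; then an 11 mm neck 22 mm across; the sloping shoulder starts 31 mm below the top. Origin: centre of underside, z up. Lifts by the cap. Starts in any of four places on the robot's side of the rail.
- bottle_red: Loose upright rigid brown bottle, second tallest of four, red screw cap, pale paper band: 114 mm tall, body 50 mm across; cap 30 mm across, 20 mm high, at the very top; then an 11 mm neck 26 mm across; the sloping shoulder starts 31 mm below the top. Origin: centre of underside, z up. Lifts by the cap. Starts in any of four places on the robot's side of the rail.
- bottle_black: Loose upright rigid brown bottle, tallest of four, black screw cap, pale paper band: 138 mm tall, body 58 mm across; cap 34 mm across, 20 mm high, at the very top; then an 11 mm neck 30 mm across; the sloping shoulder starts 31 mm below the top. Origin: centre of underside, z up. Lifts by the cap. Starts in any of four places on the robot's side of the rail.
- mark_a: Tape mark on the low rail, first from the +y end of four in a row: flat yellow corner brackets, 66 mm square, round a 12 mm dot. Origin: the dot, on the rail's flat top, 12 mm above the bench; x across the rail, away from the robot, y along the row. Rail fixed, flat, grey, 90 x 430 mm, 12 mm thick; marks 84 to 100 mm apart.
- mark_b: Tape mark on the low rail, second from the +y end of four in a row: flat yellow corner brackets, 66 mm square, round a 12 mm dot. Origin: the dot, on the rail's flat top, 12 mm above the bench; x across the rail, away from the robot, y along the row. Rail fixed, flat, grey, 90 x 430 mm, 12 mm thick; marks 84 to 100 mm apart.
- mark_c: Tape mark on the low rail, third from the +y end of four in a row: flat yellow corner brackets, 66 mm square, round a 12 mm dot. Origin: the dot, on the rail's flat top, 12 mm above the bench; x across the rail, away from the robot, y along the row. Rail fixed, flat, grey, 90 x 430 mm, 12 mm thick; marks 84 to 100 mm apart.
- mark_d: Tape mark on the low rail, last, at the -y end of four in a row: flat yellow corner brackets, 66 mm square, round a 12 mm dot. Origin: the dot, on the rail's flat top, 12 mm above the bench; x across the rail, away from the robot, y along the row. Rail fixed, flat, grey, 90 x 430 mm, 12 mm thick; marks 84 to 100 mm apart.
- end_green: Fixed green plastic block, 70 mm across the rail, 24 mm along it, 20 mm high, standing on the rail at one end of the row of marks, about 60 mm beyond the last mark's centre. It shows the tall end; a like grey block stands at the other end. Which end is green varies. Origin: centre of underside.
Mind the look-alikes: they are no part of the job. Leave any orange or purple look-alike of the bottle_red alone.

How it is judged:
At the end, for the whole second after the job is handed in: Counting from the mark next to the green block, the bottles stand in the order black, red, white, blue (138, 114, 92, 70 mm tall), each with its axis within 14 mm of its mark's centre dot, standing on the rail (underside within 6 mm of its top) upright within 0.08 rad, and all at rest (((horizontal distance between end_green and mark_a below 0.1 m and horizontal distance between bottle_blue and mark_d below 0.014 m and horizontal distance between bottle_white and mark_c below 0.014 m and horizontal distance between bottle_red and mark_b below 0.014 m and horizontal distance between bottle_black and mark_a below 0.014 m) or (horizontal distance between end_green and mark_d below 0.1 m and horizontal distance between bottle_blue and mark_a below 0.014 m and horizontal distance between bottle_white and mark_b below 0.014 m and horizontal distance between bottle_red and mark_c below 0.014 m and horizontal distance between bottle_black and mark_d below 0.014 m)) and angle between each of bottle_blue, bottle_white, bottle_red, bottle_black's own z axis and vertical below 0.08 rad and z of bottle_blue in the frame of mark_a between -0.006 and 0.006 m and linear speed of each of bottle_blue, bottle_white, bottle_red, bottle_black below 0.02 m/s and angular speed of each of bottle_blue, bottle_white, bottle_red, bottle_black below 0.2 rad/s and z of bottle_white in the frame of mark_b between -0.006 and 0.006 m and z of bottle_red in the frame of mark_c between -0.006 and 0.006 m and z of bottle_black in the frame of mark_d between -0.006 and 0.006 m); the robot touches nothing.
It fails at once if The blue-capped bottle is tipped over (leans more than 0.7 rad) (angle between bottle_blue's own z axis and vertical above 0.7 rad).
It fails at once if The white-capped bottle is tipped over (leans more than 0.7 rad) (angle between bottle_white's own z axis and vertical above 0.7 rad).
It fails at once if The red-capped bottle is tipped over (leans more than 0.7 rad) (angle between bottle_red's own z axis and vertical above 0.7 rad).
It fails at once if The black-capped bottle is tipped over (leans more than 0.7 rad) (angle between bottle_black's own z axis and vertical above 0.7 rad).
It also fails if it takes over 115 s, if anything falls off the work surface, if the arm or the gripper's body presses on something with over 40 N, if the wrist force passes 120 N, or if a joint passes its speed limit or range.

## Working session

There is one attempt and no reset: what is moved stays moved. The work goes in short steps, Python scripts to look and compute and a tool call to move; the robot and the scene stay as the last step left them, time stands still between calls to the robot, and variables do not carry over. Pictures are saved under pics/ and viewed, at most 14 in all, crops included, and the job is handed in when it is done.

Besides the shell and the picture viewer there is one more tool, called after "Request:" by a JSON object that holds its "fn" and its "kwargs", one argument or row to a line. jog_arm: Moves the arm, as the interface text tells. Its arguments: {"type":"object","properties":{"rows":{"type":"string"},"force":{"type":"number"}},"required":["rows"]}

```bash
mkdir -p pics
python3 - <<'E'
from bench import ctrl, imaging
import cv2
s=ctrl.get_state()
print({k:s[k] for k in("time","position","tool_rot","grip_width","ft_force")})
for n in("top","side"):
    d=imaging.get_image(n); cv2.imwrite(f"pics/{n}0.png",d["img"])
    print(n,{k:v for k,v in d.items() if k!="img"})
E
```

```text
{'time': 0.0, 'position': array([ 0.23830171, -0.60415172,  0.22148207]), 'tool_rot': array([-3.08449758e+00, -5.86520691e-01,  7.40530162e-04]), 'grip_width': 1.0016060131765823, 'ft_force': array([-0.37057087, -0.15513266,  0.16209981])}
top {'vertical_fov': 49.24554495575268, 'cx': 318.4247030440377, 'cy': 239.96680274772422, 'origin': array([0.4064574 , 0.04316827, 0.93908147]), 'orientation': array([-2.18248827,  2.18565302, -0.1448647 ])}
side {'vertical_fov': 52.831032020232904, 'cx': 320.3922279716646, 'cy': 240.51925614020686, 'origin': array([0.35451596, 0.60505955, 0.55979545]), 'orientation': array([-0.37242455,  2.69224265, -1.28121453])}
```

View pics/top0.png

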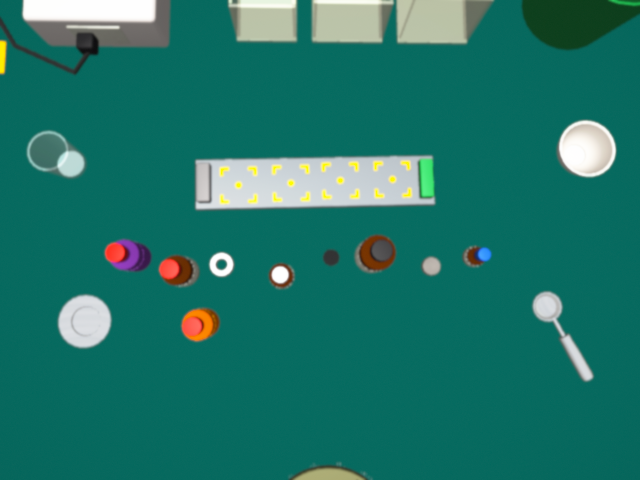

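View pics/side0.png

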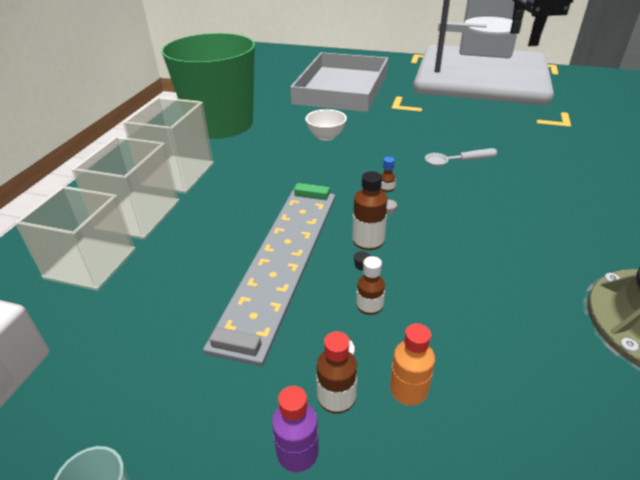

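The top view shows the green block at the right, which is the −y end. The dots are at about (238,185), (291,183), (340,181) and (393,180). The caps are red (169,269), white (280,274), black (382,251) and blue (484,255). The side view confirms the two red-capped look-alikes, purple and orange. Next I'll measure these accurately.

```bash
cat > h.py <<'E'
import numpy as np, cv2
from scipy.spatial.transform import Rotation as R
from bench import ctrl, imaging
def ray(d,p):
    f=d["img"].shape[0]/2/np.tan(np.radians(d["vertical_fov"])/2)
    v=np.array([(p[0]-d["cx"])/f,(p[1]-d["cy"])/f,1.])
    return R.from_rotvec(d["orientation"]).apply(v)
def onz(d,p,z):
    v=ray(d,p); o=d["origin"]; return o+v*(z-o[2])/v[2]
def proj(d,P):
    f=d["img"].shape[0]/2/np.tan(np.radians(d["vertical_fov"])/2)
    c=R.from_rotvec(d["orientation"]).inv().apply(np.array(P)-d["origin"])
    return np.array([d["cx"]+f*c[0]/c[2],d["cy"]+f*c[1]/c[2]])
def tri(d1,p1,d2,p2):
    a=[];b=[]
    for d,p in((d1,p1),(d2,p2)):
        v=ray(d,p);v/=np.linalg.norm(v);M=np.eye(3)-np.outer(v,v);a.append(M);b.append(M@d["origin"])
    return np.linalg.solve(sum(a),sum(b))
def mask(d,col):
    h=cv2.cvtColor(d["img"],cv2.COLOR_BGR2HSV);H,S,V=[h[...,i].astype(int) for i in range(3)]
    return {"yellow":(abs(H-27)<6)&(S>140)&(V>120),"red":((H<4)|(H>176))&(S>150)&(V>120),
     "blue":(abs(H-108)<10)&(S>150)&(V>90),"white":(S<40)&(V>200),"black":(V<65)&(S<130)}[col].astype(np.uint8)
def blobs(d,col,roi,amin=15):
    m=mask(d,col);k=np.zeros_like(m);x0,y0,x1,y1=roi;k[y0:y1,x0:x1]=m[y0:y1,x0:x1]
    n,l,st,c=cv2.connectedComponentsWithStats(k)
    return [(c[i].round(1),st[i].tolist()) for i in range(1,n) if st[i,4]>=amin]
E
python3 - <<'E'
from h import *
t=imaging.get_image("top");s=imaging.get_image("side")
for c,p in blobs(t,"yellow",(190,150,440,215)):
    if max(p[2:4])<10: print("dot",c,onz(t,c,.012).round(4),p)
for y in ((196,162),(432,157),(196,209),(434,203)): print(onz(t,y,.012).round(3))
for col,z,r,rs in(("red",.114,(155,255,185,285),(315,330,355,365)),("white",.092,(265,260,295,290),(355,255,385,280)),("black",.138,(365,235,400,265),(355,170,386,192)),("blue",.07,(470,240,500,270),(380,155,398,172))):
    b=blobs(t,col,r);bs=blobs(s,col,rs);print(col,b,bs)
    if b and bs: print(onz(t,b[0][0],z).round(4),onz(s,bs[0][0],z-.009).round(4),tri(t,b[0][0],s,bs[0][0]).round(4))
for n,c,z in(("purple",(115,253),.114),("orange",(192,326),.114)):print(n,onz(t,c,z).round(3))
E
```

```text
dot [324.6 165.4] [0.6361 0.0024 0.012 ] [322, 163, 8, 8, 35]
dot [354.6 165.3] [ 0.6365 -0.052   0.012 ] [350, 163, 8, 7, 31]
dot [376.6 164.5] [ 0.6382 -0.092   0.012 ] [374, 162, 8, 8, 36]
dot [406.7 164.4] [ 0.6387 -0.1469  0.012 ] [402, 162, 8, 8, 32]
dot [305.2 167.6] [0.6319 0.0375 0.012 ] [301, 165, 8, 8, 33]
dot [252.8 169.3] [0.6284 0.1317 0.012 ] [249, 167, 7, 8, 32]
dot [275. 168.] [0.6309 0.0918 0.012 ] [273, 166, 7, 7, 26]
dot [222.4 170.3] [0.6263 0.186  0.012 ] [220, 168, 8, 8, 31]
dot [392.1 178.9] [ 0.6118 -0.1198  0.012 ] [390, 177, 5, 5, 22]
dot [340. 180.] [ 0.6094 -0.0253  0.012 ] [338, 178, 5, 5, 21]
dot [290.6 182.7] [0.6041 0.0637 0.012 ] [288, 181, 6, 5, 21]
dot [238.1 184.8] [0.5999 0.1576 0.012 ] [236, 183, 5, 5, 21]
dot [407.6 193.3] [ 0.5854 -0.1474  0.012 ] [403, 189, 8, 8, 36]
dot [325.1 195.1] [0.5817 0.0017 0.012 ] [323, 191, 8, 7, 27]
dot [355.4 194.7] [ 0.5826 -0.0529  0.012 ] [351, 190, 8, 8, 34]
dot [377.4 193.7] [ 0.5845 -0.0926  0.012 ] [375, 190, 8, 7, 31]
dot [306. 197.] [0.5781 0.0361 0.012 ] [302, 193, 7, 7, 25]
dot [253.7 199.2] [0.5739 0.
[... 314 characters left out ...]
.3]), [325, 332, 24, 30, 587])]
[0.445  0.2502 0.114 ] [0.4457 0.2525 0.105 ] [0.4456 0.2525 0.105 ]
white [(array([279.6, 274.4]), [272, 267, 16, 16, 214])] [(array([372.2, 262.2]), [364, 257, 17, 12, 168])]
[0.4367 0.0793 0.092 ] [0.4385 0.0703 0.083 ] [0.4369 0.0794 0.0911]
black [(array([372.4, 254.1]), [371, 247, 6, 13, 18])] [(array([371.3, 181.1]), [362, 172, 20, 19, 321])]
[ 0.466  -0.0651  0.138 ] [ 0.4724 -0.0777  0.129 ] [ 0.4681 -0.065   0.1371]
blue [(array([483.4, 254. ]), [476, 247, 16, 15, 178])] [(array([388.4, 162.3]), [383, 156, 12, 14, 141])]
[ 0.4711 -0.2616  0.07  ] [ 0.4717 -0.265   0.061 ] [ 0.4717 -0.2647  0.0612]
purple [0.47  0.335 0.114]
orange [0.356 0.213 0.114]
```

```bash
cat >> h.py <<'E'
DOWN=R.from_matrix(np.array([[0,1,0],[1,0,0],[0,0,-1.]]).T)  # tool x=+Y, y=+X, z=-Z
def plan(target,n,rot=DOWN,pose=None):
    """print n rows' worth of tool-frame shift (cm) and turn toward target"""
    s=ctrl.get_state(); p,r=pose or (np.array(s["position"]),R.from_rotvec(s["tool_rot"]))
    w=(r.inv()*rot).as_rotvec()/n
    st=(np.array(target)-p)/n
    print("from",p.round(4),"tilt/yaw err",(r.inv()*rot).as_rotvec().round(3))
    for i in range(n):
        print((r.inv().apply(st)*100).round(1),w.round(3)); r=r*R.from_rotvec(w)
E
python3 - <<'E'
from h import *
t=imaging.get_image("top")
print(onz(t,(381.5,251),.138))
plan((.472,-.079,.25),12)
E
```

```text
[ 0.4707765  -0.07923622  0.138     ]
from [ 0.2385 -0.6044  0.222 ] tilt/yaw err [-1.000e-03 -0.000e+00 -1.195e+00]
[ 3.4 -3.4 -0.2] [-0.  -0.  -0.1]
[ 3.7 -3.  -0.2] [-0.  -0.  -0.1]
[ 4.  -2.6 -0.2] [-0.  -0.  -0.1]
[ 4.3 -2.2 -0.2] [-0.  -0.  -0.1]
[ 4.5 -1.8 -0.2] [-0.  -0.  -0.1]
[ 4.6 -1.3 -0.2] [-0.  -0.  -0.1]
[ 4.7 -0.9 -0.2] [-0.  -0.  -0.1]
[ 4.8 -0.4 -0.2] [-0.  -0.  -0.1]
[ 4.8  0.1 -0.2] [-0.  -0.  -0.1]
[ 4.8  0.6 -0.2] [-0.  -0.  -0.1]
[ 4.7  1.  -0.2] [-0.  -0.  -0.1]
[ 4.6  1.5 -0.2] [-0.  -0.  -0.1]
```

Request:
{"fn": "jog_arm", "kwargs": {
  "rows": "3.4 -3.4 -0.3 0 0 -0.1 -0.4; 3.7 -3 -0.3 0 0 -0.1 -0.4; 4 -2.6 -0.3 0 0 -0.1 -0.4; 4.3 -2.2 -0.3 0 0 -0.1 -0.4; 4.5 -1.8 -0.3 0 0 -0.1 -0.4",
  "force": 25
}}

```text
time: 0.88
position: [0.3361, -0.3834, 0.2377]
tool_rot: [2.843, 1.337, -0.0]
ft_force: [0.2, 0.4, -0.5]
grip_width: 0.709
grip_force: 0.0
```

Request:
{"fn": "jog_arm", "kwargs": {
  "rows": "4.6 -1.3 -0.3 0 0 -0.1 -0.4; 4.7 -0.9 -0.2 0 0 -0.1 -0.4; 4.8 -0.4 -0.2 0 0 -0.1 -0.4; 4.8 0.1 -0.2 0 0 -0.1 -0.4; 4.8 0.6 -0.2 0 0 -0.1 -0.4"
}}

```text
time: 1.5
position: [0.4327, -0.1636, 0.2488]
tool_rot: [2.423, 1.998, -0.0]
ft_force: [0.6, 0.2, -0.6]
grip_width: 0.702
grip_force: 0.0
```

Request:
{"fn": "jog_arm", "kwargs": {
  "rows": "4.7 1.0 0 0 0 -0.1 -0.4; 4.6 1.5 0 0 0 -0.1 -0.4; 0 0 0 0 0 0 -0.4"
}}

```text
time: 1.88
position: [0.4716, -0.072, 0.2489]
tool_rot: [2.206, 2.236, 0.002]
ft_force: [0.4, -0.3, -0.1]
grip_width: 0.703
grip_force: 0.0
```

Run:
```python
from h import *
plan((.472,-.079,.112),4)
d=imaging.get_image("wrist"); cv2.imwrite("pics/w1.png",d["img"]); print(d["origin"],d["orientation"],proj(d,(.4715,-.079,.138)), proj(d,(.4715,-.079,.118)))
```

```text
from [ 0.4716 -0.072   0.2489] tilt/yaw err [ 0.001 -0.001  0.013]
[-0.2  0.   3.4] [ 0.    -0.     0.003]
[-0.2  0.   3.4] [ 0.    -0.     0.003]
[-0.2  0.   3.4] [ 0.    -0.     0.003]
[-0.2  0.   3.4] [ 0.    -0.     0.003]
[0.47013947 0.00154893 0.41087128] [2.86837328 0.01876506 0.00517773] [320.30935117 249.37986205] [320.28407591 242.91317245]
```

View pics/w1.png

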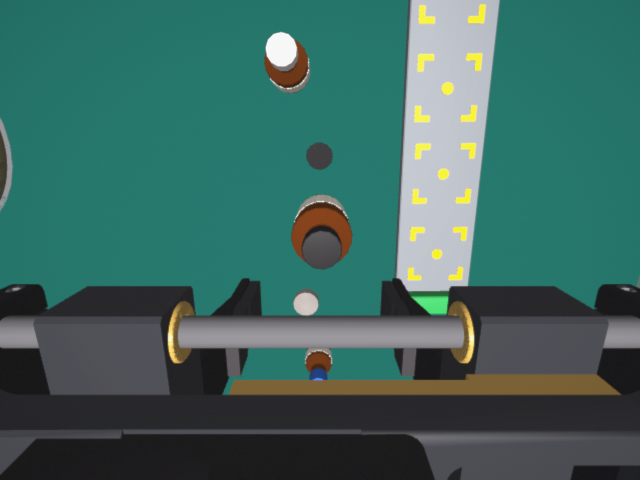

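The wrist view puts the black cap at about (322,250) and my estimate projects to (320,249), so the calibration agrees. The cap sits midway between the fingers. I'll descend on black.

Request:
{"fn": "jog_arm", "kwargs": {
  "rows": "-0.4 0 4.5 0 0 0.013 -0.4; -0.3 0 4.5 0 0 0 -0.4; 0 0 3 0 0 0 -0.4; 0 0 1.6 0 0 0 -0.4; 0 0 0 0 0 0 -0.4"
}}

```text
time: 2.55
position: [0.4697, -0.0842, 0.1119]
tool_rot: [-2.231, -2.21, 0.001]
ft_force: [-0.3, 0.9, 0.4]
grip_width: 0.702
grip_force: 0.0
```

Run:
```python
from h import *
print(ctrl.get_state()["position"])
d=imaging.get_image("wrist"); cv2.imwrite("pics/w2.png",d["img"])
```

```text
[ 0.46974748 -0.08422138  0.11194305]
```

View pics/w2.png

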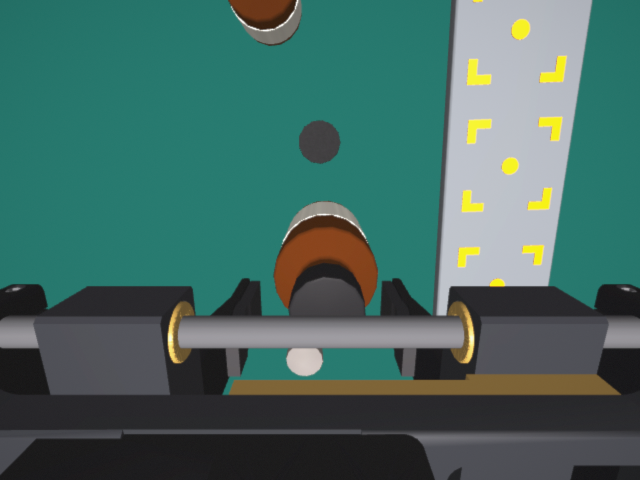

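The cap is between the fingers, at about column 327, and the tool reads 4–5 mm too far towards −y. I'll correct that and close.

Request:
{"fn": "jog_arm", "kwargs": {
  "rows": "0.4 0.1 0 0 0 -0.006 -0.4; 0 0 0 0 0 0 0.3; 0 0 0 0 0 0 0.6; 0 0 0 0 0 0 0.6; 0 0 0 0 0 0 0.6",
  "force": 30
}}

```text
time: 3.22
position: [0.4717, -0.0796, 0.1127]
tool_rot: [2.223, 2.219, 0.0]
ft_force: [-0.1, 0.3, 0.8]
grip_width: 0.381
grip_force: 30.0
```

Request:
{"fn": "jog_arm", "kwargs": {
  "rows": "0 0 -1.5 0 0 0 1; 0 0 -3 0 0 0 1; -2 4 -2 0 0 0 1; 0 0 0 0 0 0 1; 0 0 0 0 0 0 1"
}}

```text
time: 3.85
position: [0.5109, -0.0993, 0.1774]
tool_rot: [-2.223, -2.218, 0.001]
ft_force: [-1.4, 0.0, -2.5]
grip_width: 0.379
grip_force: 30.0
```

Run:
```python
from h import *
d=imaging.get_image("wrist"); cv2.imwrite("pics/w3.png",d["img"])
for c,p in blobs(d,"yellow",(0,0,640,320),80):
    q=onz(d,c,.012)
    if min(np.hypot(*(q[:2]-m)) for m in((.600,.1576),(.604,.064),(.609,-.025),(.612,-.12)))<.012: print(c,p,q.round(4))
plan((.612,-.120,.175),3)
```

```text
[431.5  35.9] [425, 29, 14, 15, 168] [0.6041 0.064  0.012 ]
[428.9 146.1] [423, 140, 13, 13, 132] [ 0.6092 -0.0249  0.012 ]
[423.4 246.4] [418, 241, 12, 12, 105] [ 0.6116 -0.1196  0.012 ]
from [ 0.5105 -0.0992  0.1771] tilt/yaw err [-0.002 -0.    -0.002]
[-0.7  3.4  0.1] [-0.001 -0.    -0.001]
[-0.7  3.4  0.1] [-0.001 -0.    -0.001]
[-0.7  3.4  0.1] [-0.001 -0.    -0.001]
```

Request:
{"fn": "jog_arm", "kwargs": {
  "rows": "-0.7 3.4 0 0 0 0 1; -0.7 3.4 0 0 0 0 1; -0.7 3.4 0 0 0 0 1; 0 0 2 0 0 0 1; 0 0 0 0 0 0 1"
}}

```text
time: 4.53
position: [0.6105, -0.1201, 0.1546]
tool_rot: [-2.219, -2.216, 0.006]
ft_force: [0.3, -0.5, -2.5]
grip_width: 0.381
grip_force: 30.0
```

Run:
```python
from h import *
plan((.6117,-.1197,.1255),1)
```

```text
from [ 0.6105 -0.1201  0.1546] tilt/yaw err [-0.006 -0.001 -0.001]
[0.  0.1 2.9] [-0.006 -0.001 -0.001]
```

Request:
{"fn": "jog_arm", "kwargs": {
  "rows": "0 0.1 1.2 -0.004 0 0 1; 0 0 1 0 0 0 1; 0 0 0.5 0 0 0 1; 0 0 0.2 0 0 0 1; 0 0 0 0 0 0 1"
}}

```text
time: 5.15
position: [0.6146, -0.1209, 0.1287]
tool_rot: [2.222, 2.217, 0.004]
ft_force: [-0.3, -0.9, -3.3]
grip_width: 0.375
grip_force: 30.0
```

Request:
{"fn": "jog_arm", "kwargs": {
  "rows": "0 -0.2 0.2 0 0 0 1; 0 0 0 0 0 0 1"
}}

```text
time: 5.4
position: [0.6123, -0.1208, 0.1265]
tool_rot: [2.222, 2.217, 0.004]
ft_force: [-0.3, -0.0, -2.2]
grip_width: 0.383
grip_force: 30.0
```

Request:
{"fn": "jog_arm", "kwargs": {
  "rows": "0 0 0.1 0 0 0 1; 0 0 0.1 0 0 0 1; 0 0 0 0 0 0 1"
}}

```text
time: 5.78
position: [0.6127, -0.1208, 0.1248]
tool_rot: [2.221, 2.217, 0.005]
ft_force: [0.1, 0.4, -1.0]
grip_width: 0.381
grip_force: 30.0
```

Request:
{"fn": "jog_arm", "kwargs": {
  "rows": "0 0 0 0 0 0 0; 0 0 0 0 0 0 -0.4; 0 0 0 0 0 0 -0.4; 0 0 -2 0 0 0 -0.4; 0 0 -5 0 0 0 -0.4"
}}

```text
time: 6.4
position: [0.6107, -0.1208, 0.194]
tool_rot: [-2.223, -2.219, -0.001]
ft_force: [0.3, -0.9, 0.1]
grip_width: 0.693
grip_force: 0.0
```

Request:
{"fn": "jog_arm", "kwargs": {
  "rows": "1 -1 -4 0 0 0 -0.4; 5 -4 -2 0 0 0 -0.4; 5 -4 0 0 0 0 -0.4; 5 -4 0 0 0 0 -0.4; 0 0 0 0 0 0 -0.4"
}}

```text
time: 7.02
position: [0.4851, 0.0387, 0.2549]
tool_rot: [2.21, 2.224, 0.005]
ft_force: [0.6, -0.7, 0.8]
grip_width: 0.698
grip_force: 0.0
```

Run:
```python
from h import *
d=imaging.get_image("wrist"); cv2.imwrite("pics/w4.png",d["img"])
for b in blobs(d,"white",(0,0,640,300),200): print(b,onz(d,b[0],.092).round(4))
plan((.437,.0793,.068),5)
t=imaging.get_image("top");cv2.imwrite("pics/top1.png",t["img"])
```

```text
(array([423.4, 166.2]), [383, 27, 90, 273, 15894]) [0.5801 0.0957 0.092 ]
(array([423.9,  38.2]), [405, 27, 45, 21, 739]) [0.5714 0.1999 0.092 ]
(array([293.9,  73.8]), [276, 54, 37, 41, 814]) [0.4626 0.172  0.092 ]
(array([267.6, 183. ]), [254, 170, 28, 27, 594]) [0.4369 0.0796 0.092 ]
from [0.4866 0.0356 0.2547] tilt/yaw err [0.007 0.003 0.002]
[ 0.9 -1.   3.7] [0.001 0.001 0.   ]
[ 0.9 -1.   3.7] [0.001 0.001 0.   ]
[ 0.9 -1.   3.7] [0.001 0.001 0.   ]
[ 0.9 -1.   3.7] [0.001 0.001 0.   ]
[ 0.9 -1.   3.7] [0.001 0.001 0.   ]
```

View pics/w4.png

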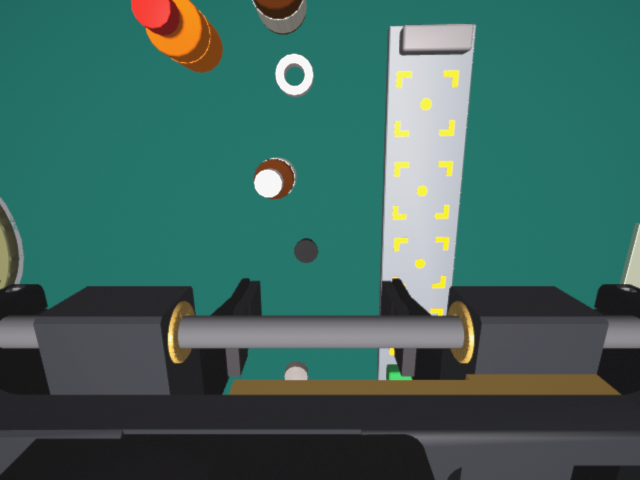

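The wrist view shows the white cap at (268,183), which works out to (0.437, 0.080) and matches the top camera. I'll move over it first, then go down.

Request:
{"fn": "jog_arm", "kwargs": {
  "rows": "2.2 -2.5 3 0.003 0 0 -0.4; 2.2 -2.5 3 0.003 0 0 -0.4; 0 0 3 0 0 0 -0.4; 0 0 2 0 0 0 -0.4; 0 0 0 0 0 0 -0.4"
}}

```text
time: 7.75
position: [0.4368, 0.0767, 0.1417]
tool_rot: [-2.223, -2.214, 0.004]
ft_force: [-0.7, 0.6, 0.3]
grip_width: 0.702
grip_force: 0.0
```

Run:
```python
from h import *
plan((.437,.0795,.066),1)
```

```text
from [0.4368 0.0767 0.1417] tilt/yaw err [-0.005 -0.001 -0.004]
[0.3 0.1 7.6] [-0.005 -0.001 -0.004]
```

Request:
{"fn": "jog_arm", "kwargs": {
  "rows": "0.3 0 3 -0.004 0 -0.004 -0.4; 0 0 3 0 0 0 -0.4; 0 0 1.4 0 0 0 -0.4; 0 0 0.2 0 0 0 -0.4; 0 0 0 0 0 0 -0.4"
}}

```text
time: 8.38
position: [0.4381, 0.0807, 0.0675]
tool_rot: [2.218, 2.222, 0.004]
ft_force: [0.2, 0.7, 0.0]
grip_width: 0.704
grip_force: 0.0
```

Request:
{"fn": "jog_arm", "kwargs": {
  "rows": "0 0 0 0 0 0 0.3; 0 0 0 0 0 0 0.7; 0 0 0 0 0 0 0.7; 0 0 0 0 0 0 0.7; 0 0 0 0 0 0 0.7"
}}

```text
time: 9.0
position: [0.4371, 0.0807, 0.0666]
tool_rot: [2.218, 2.223, 0.002]
ft_force: [-0.4, -0.7, 0.2]
grip_width: 0.29
grip_force: 30.0
```

Request:
{"fn": "jog_arm", "kwargs": {
  "rows": "0 0 -2 0 0 0 1; 0 0 -3 0 0 0 1; -0.5 5 -1 0 0 0 1; -0.6 5 0 0 0 0 1; -0.6 5 0 0 0 0 1"
}}

```text
time: 9.62
position: [0.5887, 0.0633, 0.1269]
tool_rot: [2.219, 2.221, 0.002]
ft_force: [-0.7, 1.7, 1.0]
grip_width: 0.29
grip_force: 30.0
```

Request:
{"fn": "jog_arm", "kwargs": {
  "rows": "0 1.7 1 0 0 0 1; 0 0 1 0 0 0 1; 0 0 0.5 0 0 0 1; 0 0 0 0 0 0 1"
}}

```text
time: 10.12
position: [0.6029, 0.0641, 0.1015]
tool_rot: [2.218, 2.224, 0.0]
ft_force: [-1.3, -0.2, -0.7]
grip_width: 0.286
grip_force: 30.0
```

Run:
```python
from h import *
plan((.6041,.064,.0786),1)
```

```text
from [0.6029 0.0641 0.1015] tilt/yaw err [0.001 0.001 0.003]
[-0.   0.1  2.3] [0.001 0.001 0.003]
```

Request:
{"fn": "jog_arm", "kwargs": {
  "rows": "0 0.1 1 0 0 0 1; 0 0 0.8 0 0 0 1; 0 0 0.3 0 0 0 1; 0 0 0.2 0 0 0 1; 0 0 0 0 0 0 1"
}}

```text
time: 10.75
position: [0.6053, 0.0641, 0.079]
tool_rot: [2.218, 2.223, 0.003]
ft_force: [-0.0, -0.0, 0.0]
grip_width: 0.286
grip_force: 30.0
```

Request:
{"fn": "jog_arm", "kwargs": {
  "rows": "0 0 0.1 0 0 0 1; 0 0 0 0 0 0 1"
}}

```text
time: 11.0
position: [0.6055, 0.0642, 0.0786]
tool_rot: [2.218, 2.222, 0.003]
ft_force: [-1.8, 0.4, 3.4]
grip_width: 0.287
grip_force: 30.0
```

Request:
{"fn": "jog_arm", "kwargs": {
  "rows": "0 0 0 0 0 0 0.1; 0 0 0 0 0 0 -0.4; 0 0 0 0 0 0 -0.4; 0 0 -2 0 0 0 -0.4; 0 0 -5 0 0 0 -0.4"
}}

```text
time: 11.62
position: [0.6034, 0.0636, 0.1474]
tool_rot: [-2.218, -2.222, 0.003]
ft_force: [0.6, -0.3, 0.6]
grip_width: 0.683
grip_force: 0.0
```

Request:
{"fn": "jog_arm", "kwargs": {
  "rows": "0 0 -5 0 0 0 -0.4; 4.5 -4 -4 0 0 0 -0.4; 4.5 -4 0 0 0 0 -0.4; 4 -4 0 0 0 0 -0.4; 0 0 0 0 0 0 -0.4"
}}

```text
time: 12.25
position: [0.4869, 0.1929, 0.2343]
tool_rot: [2.206, 2.231, 0.005]
ft_force: [0.8, -0.5, -0.0]
grip_width: 0.7
grip_force: 0.0
```

Run:
```python
from h import *
d=imaging.get_image("wrist"); cv2.imwrite("pics/w5.png",d["img"])
for b in blobs(d,"red",(0,0,640,300),200): print(b,onz(d,b[0],.114).round(4))
for c,p in blobs(d,"yellow",(0,0,640,320),80):
    q=onz(d,c,.012)
    if np.hypot(*(q[:2]-(.600,.1576)))<.012: print(c,p,q.round(4))
plan((.4455,.2515,.20),2)
```

```text
(array([298.8,  41.5]), [281, 25, 40, 46, 581]) [0.4699 0.3401 0.114 ]
(array([266.6, 169.3]), [250, 147, 39, 38, 626]) [0.4438 0.249  0.114 ]
(array([163.3, 209.3]), [144, 192, 42, 37, 1147]) [0.3582 0.216  0.114 ]
from [0.489  0.1899 0.234 ] tilt/yaw err [0.005 0.001 0.007]
[ 3.1 -2.2  1.7] [0.003 0.001 0.003]
[ 3.1 -2.2  1.7] [0.003 0.001 0.003]
```

View pics/w5.png

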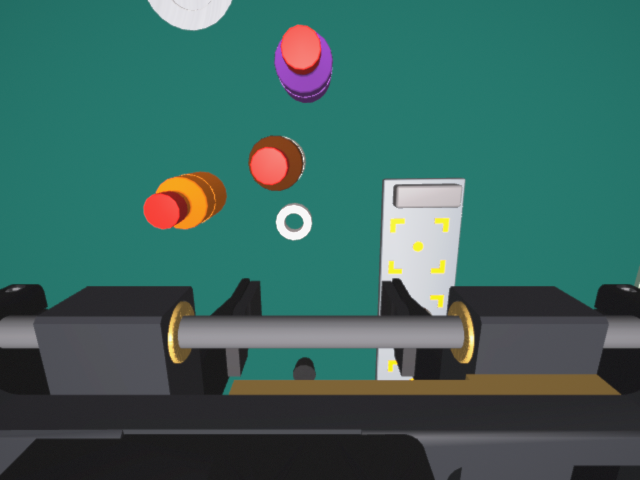

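The red cap sits at about (269,166), which agrees with (0.4455, 0.2515). The orange bottle (165,210) and the purple one (300,48) are both clear of the finger line.

Request:
{"fn": "jog_arm", "kwargs": {
  "rows": "3.1 -2.2 1 0.002 0 0.003 -0.4; 3.1 -2.2 2 0.002 0 0.003 -0.4; 0 0 3 0 0 0 -0.4; 0 0 2 0 0 0 -0.4; 0 0 0 0 0 0 -0.4"
}}

```text
time: 12.92
position: [0.446, 0.2483, 0.1513]
tool_rot: [-2.226, -2.213, 0.006]
ft_force: [-0.2, 1.1, 0.2]
grip_width: 0.703
grip_force: 0.0
```

Run:
```python
from h import *
plan((.4455,.2515,.088),1)
```

```text
from [0.446  0.2483 0.1513] tilt/yaw err [-0.005  0.001 -0.006]
[ 0.3 -0.   6.3] [-0.005  0.001 -0.006]
```

Request:
{"fn": "jog_arm", "kwargs": {
  "rows": "0.3 0 2.5 -0.004 0 -0.006 -0.4; 0 0 2.5 0 0 0 -0.4; 0 0 1.1 0 0 0 -0.4; 0 0 0.2 0 0 0 -0.4; 0 0 0 0 0 0 -0.4"
}}

```text
time: 13.55
position: [0.4467, 0.253, 0.0901]
tool_rot: [2.218, 2.222, 0.004]
ft_force: [0.0, 0.4, -0.2]
grip_width: 0.698
grip_force: 0.0
```

Request:
{"fn": "jog_arm", "kwargs": {
  "rows": "0 0 0 0 0 0 0.3; 0 0 0 0 0 0 0.7; 0 0 0 0 0 0 0.7; 0 0 0 0 0 0 0.7; 0 0 0 0 0 0 0.7"
}}

```text
time: 14.18
position: [0.4458, 0.2528, 0.0892]
tool_rot: [2.218, 2.223, 0.002]
ft_force: [-0.9, 0.0, 1.2]
grip_width: 0.335
grip_force: 30.0
```

Request:
{"fn": "jog_arm", "kwargs": {
  "rows": "0 0 -2 0 0 0 1; 0 0 -4 0 0 0 1; 0 0 -4 0 0 0 1; 0 0 -4 0 0 0 1; -2 1.2 -3.6 0 0 0 1"
}}

```text
time: 14.8
position: [0.4565, 0.235, 0.2681]
tool_rot: [2.212, 2.228, 0.005]
ft_force: [0.3, -0.4, -1.6]
grip_width: 0.336
grip_force: 30.0
```

Request:
{"fn": "jog_arm", "kwargs": {
  "rows": "-5 3 0 0 0 0 1; -5 3 0 0 0 0 1; -5 3 0 0 0 0 1; -5 3 0 0 0 0 1; -3.5 2 0 0 0 0 1"
}}

```text
time: 15.42
position: [0.5991, -0.0053, 0.2664]
tool_rot: [2.221, 2.219, 0.003]
ft_force: [-0.0, -0.3, -1.5]
grip_width: 0.335
grip_force: 30.0
```

Request:
{"fn": "jog_arm", "kwargs": {
  "rows": "-2 1 0 0 0 0 1; 0 0 0 0 0 0 1; 0 0 0 0 0 0 1"
}}

```text
time: 15.8
position: [0.6074, -0.0191, 0.266]
tool_rot: [2.215, 2.227, 0.004]
ft_force: [0.3, -0.1, -1.5]
grip_width: 0.334
grip_force: 30.0
```

Run:
```python
from h import *
plan((.6092,-.025,.101),4)
d=imaging.get_image("side"); cv2.imwrite("pics/s2.png",d["img"])
```

```text
from [ 0.6074 -0.0191  0.266 ] tilt/yaw err [ 0.002 -0.001  0.005]
[-0.2  0.   4.1] [ 0.    -0.     0.001]
[-0.2  0.   4.1] [ 0.    -0.     0.001]
[-0.2  0.   4.1] [ 0.    -0.     0.001]
[-0.1  0.   4.1] [ 0.    -0.     0.001]
```

View pics/s2.png

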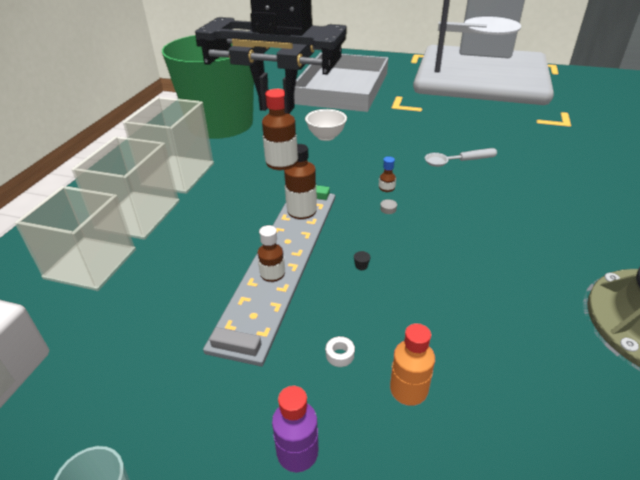

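The side view shows black and white standing on their marks and red held upright above mark c. I'll lower it.

Request:
{"fn": "jog_arm", "kwargs": {
  "rows": "-0.3 0.1 4 0 0 0.003 1; 0 0 4 0 0 0 1; 0 0 4 0 0 0 1; 0 0 2 0 0 0 1; 0 0 0 0 0 0 1"
}}

```text
time: 16.48
position: [0.6085, -0.024, 0.1248]
tool_rot: [-2.221, -2.222, -0.0]
ft_force: [-0.0, -0.8, 0.0]
grip_width: 0.336
grip_force: 30.0
```

Run:
```python
from h import *
plan((.6092,-.025,.101),1)
```

```text
from [ 0.6085 -0.024   0.1248] tilt/yaw err [-0.    -0.     0.001]
[-0.1  0.1  2.4] [-0.    -0.     0.001]
```

Request:
{"fn": "jog_arm", "kwargs": {
  "rows": "0 0 1 0 0 0 1; 0 0 0.8 0 0 0 1; 0 0 0.3 0 0 0 1; 0 0 0.2 0 0 0 1; 0 0 0 0 0 0 1"
}}

```text
time: 17.1
position: [0.6095, -0.025, 0.1025]
tool_rot: [2.222, 2.219, 0.002]
ft_force: [-0.4, 0.7, -1.6]
grip_width: 0.333
grip_force: 30.0
```

Request:
{"fn": "jog_arm", "kwargs": {
  "rows": "0 0 0.1 0 0 0 1; 0 0 0 0 0 0 1"
}}

```text
time: 17.35
position: [0.6095, -0.025, 0.1016]
tool_rot: [2.221, 2.219, 0.002]
ft_force: [0.0, -0.1, -2.0]
grip_width: 0.332
grip_force: 30.0
```

Request:
{"fn": "jog_arm", "kwargs": {
  "rows": "0 0 0.1 0 0 0 1; 0 0 0 0 0 0 1"
}}

```text
time: 17.6
position: [0.6097, -0.0249, 0.1012]
tool_rot: [2.221, 2.219, 0.002]
ft_force: [-2.1, 0.1, 4.2]
grip_width: 0.336
grip_force: 30.0
```

Request:
{"fn": "jog_arm", "kwargs": {
  "rows": "0 0 0 0 0 0 0.1; 0 0 0 0 0 0 -0.4; 0 0 0 0 0 0 -0.4; 0 0 -2 0 0 0 -0.4; 0 0 -5 0 0 0 -0.4"
}}

```text
time: 18.23
position: [0.6078, -0.0251, 0.17]
tool_rot: [-2.221, -2.219, 0.002]
ft_force: [1.2, -1.7, 1.3]
grip_width: 0.691
grip_force: 0.0
```

Request:
{"fn": "jog_arm", "kwargs": {
  "rows": "0 0 -5 0 0 0 -0.4; 0 -4 -2 0 0 0 -0.4; -4 -4 0 0 0 0 -0.4; -4 -2.5 0 0 0 0 -0.4; -4 -2 0 0 0 0 -0.4"
}}

```text
time: 18.85
position: [0.4834, -0.1458, 0.2421]
tool_rot: [2.219, 2.218, 0.002]
ft_force: [1.1, -0.7, 0.4]
grip_width: 0.698
grip_force: 0.0
```

Request:
{"fn": "jog_arm", "kwargs": {
  "rows": "-5 -0.6 0 0 0 0 -0.4; -5 -0.7 0 0 0 0 -0.4; -1.8 0 0 0 0 0 -0.4; 0 0 0 0 0 0 -0.4"
}}

```text
time: 19.35
position: [0.4712, -0.2633, 0.2409]
tool_rot: [2.223, 2.217, 0.004]
ft_force: [0.2, 0.9, 0.2]
grip_width: 0.699
grip_force: 0.0
```

Run:
```python
from h import *
d=imaging.get_image("wrist"); cv2.imwrite("pics/w6.png",d["img"])
for b in blobs(d,"blue",(0,0,640,300),50): print(b,onz(d,b[0],.068).round(4))
plan((.4715,-.263,.044),5)
```

```text
(array([320.6, 225.3]), [309, 212, 23, 24, 243]) [ 0.4717 -0.2639  0.068 ]
from [ 0.4717 -0.2614  0.2408] tilt/yaw err [ 0.003 -0.001  0.   ]
[-0.  -0.   3.9] [ 0.001 -0.     0.   ]
[-0.  -0.   3.9] [ 0.001 -0.     0.   ]
[-0.  -0.   3.9] [ 0.001 -0.     0.   ]
[-0.  -0.   3.9] [ 0.001 -0.     0.   ]
[-0.  -0.   3.9] [ 0.001 -0.     0.   ]
```

View pics/w6.png

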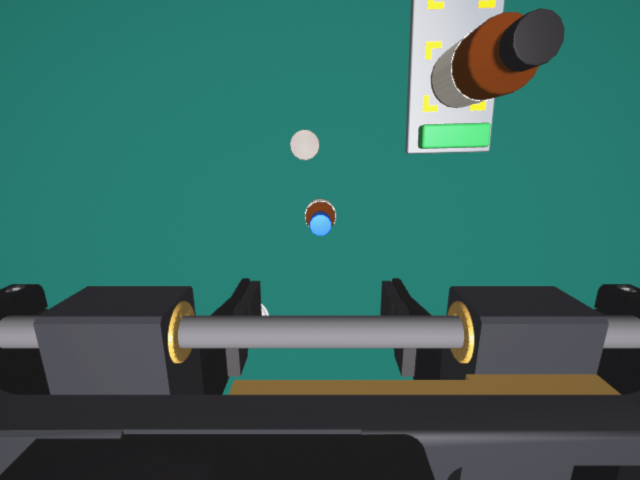

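The blue cap at (321,225) works out to (0.4717, −0.263), directly below the tool. Descending.

Request:
{"fn": "jog_arm", "kwargs": {
  "rows": "0 0 4.5 0.002 0 0 -0.4; 0 0 5 0 0 0 -0.4; 0 0 5 0 0 0 -0.4; 0 0 3 0 0 0 -0.4; 0 0 0 0 0 0 -0.4"
}}

```text
time: 20.02
position: [0.4702, -0.2594, 0.0636]
tool_rot: [-2.215, -2.221, -0.0]
ft_force: [-0.0, -0.0, 1.3]
grip_width: 0.697
grip_force: 0.0
```

Run:
```python
from h import *
plan((.4717,-.263,.044),1)
```

```text
from [ 0.4702 -0.2594  0.0636] tilt/yaw err [-0.004 -0.004  0.003]
[-0.4  0.2  2. ] [-0.004 -0.004  0.003]
```

Request:
{"fn": "jog_arm", "kwargs": {
  "rows": "-0.4 0.1 1.3 0 0 0.003 -0.4; 0 0 0.7 0 0 0 -0.4; 0 0 0 0 0 0 -0.4"
}}

```text
time: 20.4
position: [0.4721, -0.2668, 0.0454]
tool_rot: [2.226, 2.217, -0.0]
ft_force: [-0.1, 0.2, 0.5]
grip_width: 0.703
grip_force: 0.0
```

Request:
{"fn": "jog_arm", "kwargs": {
  "rows": "0 0 0 0 0 0 0.3; 0 0 0 0 0 0 0.8; 0 0 0 0 0 0 0.8; 0 0 0 0 0 0 0.8; 0 0 0 0 0 0 0.8"
}}

```text
time: 21.02
position: [0.472, -0.2669, 0.0453]
tool_rot: [2.226, 2.217, -0.0]
ft_force: [-0.2, -0.4, -1.0]
grip_width: 0.246
grip_force: 30.0
```

Request:
{"fn": "jog_arm", "kwargs": {
  "rows": "0 0 -2 0 0 0 1; 0 0 -5 0 0 0 1; 0 0 -5 0 0 0 1; 0 0 -5 0 0 0 1; 3 0 -3 0 0 0 1"
}}

```text
time: 21.65
position: [0.4723, -0.2391, 0.2478]
tool_rot: [2.228, 2.21, 0.0]
ft_force: [0.2, -0.2, -1.6]
grip_width: 0.241
grip_force: 30.0
```

Request:
{"fn": "jog_arm", "kwargs": {
  "rows": "5 0 0 0 0 0 1; 5 0 0 0 0 0 1; 5 0 0 0 0 0 1; 5 0 0 0 0 0 1; 5 1 0 0 0 0 1"
}}

```text
time: 22.28
position: [0.4826, 0.0145, 0.2453]
tool_rot: [2.225, 2.215, -0.002]
ft_force: [-0.3, -0.4, -0.2]
grip_width: 0.245
grip_force: 30.0
```

Request:
{"fn": "jog_arm", "kwargs": {
  "rows": "5 3 0 0 0 0 1; 5 4 0 0 0 0 1; 4 4 0 0 0 0 1; 0 0.8 0 0 0 0 1; 0 0 0 0 0 0 1"
}}

```text
time: 22.9
position: [0.6006, 0.1509, 0.2444]
tool_rot: [-2.225, -2.216, 0.002]
ft_force: [-0.8, -0.5, -0.2]
grip_width: 0.239
grip_force: 30.0
```

Run:
```python
from h import *
plan((.600,.1545,.0573),4)
```

```text
from [0.6006 0.1509 0.2444] tilt/yaw err [-0.002  0.    -0.004]
[ 0.1 -0.   4.7] [-0.     0.    -0.001]
[ 0.1 -0.   4.7] [-0.     0.    -0.001]
[ 0.1 -0.   4.7] [-0.     0.    -0.001]
[ 0.1 -0.   4.7] [-0.     0.    -0.001]
```

Request:
{"fn": "jog_arm", "kwargs": {
  "rows": "0.3 0 4.5 0 0 -0.004 1; 0 0 4.5 0 0 0 1; 0 0 4.5 0 0 0 1; 0 0 2.5 0 0 0 1; 0 0 0 0 0 0 1"
}}

```text
time: 23.52
position: [0.599, 0.1515, 0.084]
tool_rot: [-2.224, -2.219, 0.007]
ft_force: [-0.7, 0.1, -0.7]
grip_width: 0.239
grip_force: 30.0
```

Run:
```python
from h import *
plan((.600,.1545,.0573),1)
```

```text
from [0.599  0.1515 0.084 ] tilt/yaw err [-0.003  0.003 -0.002]
[0.3 0.1 2.7] [-0.003  0.003 -0.002]
```

Request:
{"fn": "jog_arm", "kwargs": {
  "rows": "0.3 0 1.2 -0.002 0.002 0 1; 0 0 0.9 0 0 0 1; 0 0 0.3 0 0 0 1; 0 0 0.2 0 0 0 1; 0 0 0 0 0 0 1"
}}

```text
time: 24.15
position: [0.6009, 0.1576, 0.0593]
tool_rot: [2.221, 2.222, 0.005]
ft_force: [0.2, 0.3, -0.3]
grip_width: 0.243
grip_force: 30.0
```

Request:
{"fn": "jog_arm", "kwargs": {
  "rows": "0 0 0.1 0 0 0 1; 0 0 0 0 0 0 1"
}}

```text
time: 24.4
position: [0.6008, 0.1575, 0.0583]
tool_rot: [2.221, 2.221, 0.005]
ft_force: [0.0, 0.3, -0.0]
grip_width: 0.238
grip_force: 30.0
```

Request:
{"fn": "jog_arm", "kwargs": {
  "rows": "-0.2 0 0 0 0 0 1; 0 0 0.1 0 0 0 1; 0 0 0 0 0 0 1"
}}

```text
time: 24.78
position: [0.6009, 0.1554, 0.0573]
tool_rot: [2.221, 2.221, 0.005]
ft_force: [-1.0, 0.2, 0.9]
grip_width: 0.242
grip_force: 30.0
```

Request:
{"fn": "jog_arm", "kwargs": {
  "rows": "0 0 0.1 0 0 0 1; 0 0 0 0 0 0 1"
}}

```text
time: 25.02
position: [0.601, 0.1556, 0.0572]
tool_rot: [2.221, 2.221, 0.005]
ft_force: [-1.5, -1.6, 6.1]
grip_width: 0.243
grip_force: 30.0
```

The force has risen, so it's in contact. I'll release, rise straight up and back away.

Request:
{"fn": "jog_arm", "kwargs": {
  "rows": "0 0 0 0 0 0 0.2; 0 0 0 0 0 0 -0.4; 0 0 0 0 0 0 -0.4; 0 0 -2 0 0 0 -0.4; 0 0 -5 0 0 0 -0.4"
}}

```text
time: 25.65
position: [0.5992, 0.1547, 0.1258]
tool_rot: [-2.219, -2.22, 0.001]
ft_force: [1.0, 0.0, 0.5]
grip_width: 0.673
grip_force: 0.0
```

Request:
{"fn": "jog_arm", "kwargs": {
  "rows": "0 0 -5 0 0 0 -0.4; 3 -4 -4 0 0 0 -0.4; 4 -4 0 0 0 0 -0.4; 4 -3 0 0 0 0 -0.4; 0 0 0 0 0 0 -0.4"
}}

```text
time: 26.28
position: [0.488, 0.2696, 0.2175]
tool_rot: [2.211, 2.231, 0.008]
ft_force: [0.7, 0.3, 0.8]
grip_width: 0.701
grip_force: 0.0
```

Run:
```python
from h import *
print(ctrl.get_state()["position"])
t=imaging.get_image("top");s=imaging.get_image("side")
cv2.imwrite("pics/end.png",cv2.resize(np.hstack([t["img"],s["img"]]),(800,300)))
cv2.imwrite("pics/end2.png",np.hstack([cv2.resize(t["img"][120:240,180:450],(0,0),fx=1.7,fy=1.7,interpolation=3),s["img"][110:350,200:400][:204]]))
for n,m,h,r in(("black",(.6117,-.1197),.138,15),("red",(.6092,-.025),.114,15),("white",(.6041,.064),.092,13),("blue",(.600,.1576),.07,11)):
    P=proj(t,(*m,.012+h));x,y=P.astype(int);b=blobs(t,n,(x-22,y-22,x+22,y+22),40)
    Q=proj(s,(*m,.002+h));x,y=Q.astype(int);bs=blobs(s,n,(x-22,y-22,x+22,y+22),40)
    print(n,"exp",P.round(),"top",[(c,(onz(t,c,.012+h)[:2]-m).round(4)) for c,_ in b],"side",Q.round(),[(c,(onz(s,c,.002+h)[:2]-m).round(4)) for c,_ in bs])
```

```text
[0.4879993  0.26962554 0.21745994]
black exp [407. 160.] top [(array([410.7, 154. ]), array([ 0.0089, -0.0055])), (array([402.3, 165.9]), array([-0.01 ,  0.008]))] side [299. 153.] [(array([298.7, 152. ]), array([ 0.0026, -0.0036]))]
red exp [345. 165.] top [(array([345.1, 165.6]), array([-0.0015, -0.0001]))] side [284. 193.] []
white exp [289. 171.] top [(array([286.9, 173.4]), array([-0.0043,  0.0037]))] side [269. 236.] []
blue exp [233. 176.] top [(array([233.2, 177.5]), array([-0.0024, -0.0004]))] side [249. 287.] [(array([248.3, 288. ]), array([0.0008, 0.0015]))]
```

View pics/end.png

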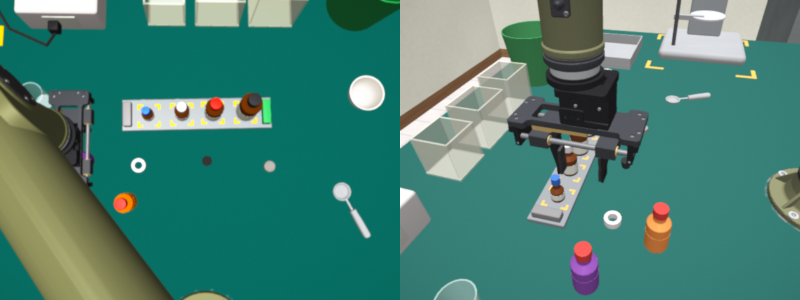

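The top view shows the row in order from the green end: black, red, white, blue. Each cap is within about 5 mm of its mark, all stand upright, and the arm is clear. Handing in.

```bash
python3 -c "
from bench import ticket
print(ticket.close_job())"
```

```text
the job is handed in; nothing more can be done
None
```

The job is handed in, but no verdict came back: in the last pictures all four bottles stood upright on the rail in order black, red, white, blue from the green end, each about 5 mm or less from its dot by my measurements, with the gripper clear.

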